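# Make up the soldering and doming kits

### The job

Make up the two kits for this morning's jewellery class: in the grey-lined tray with three wells put the black charcoal block, the white flux dish and the red-lidded tin of solder; in the green-lined tray with two wells put the brass doming block and the steel doming punch. One thing to each well, in whichever order you like, set down gently (not dropped) so that it rests on the floor of the well, the right way up and the punch lying down. Leave the white block, the yellow-lidded tin and the wooden punch where they are.

Things in the scene. Friction and masses are not known exactly. Their poses are not given: they have to be found in the camera images.
- solder_tray: Soldering tray: shallow pale wooden tray lined in grey, 116 by 282 by 16 mm, with a row of three equal wells, their centres at y = -92, 0 and +92 mm. Fixed. Origin: centre of underside; x across, y along the row, z up. Wells 104 (x) by 86 (y) mm inside. Above the origin: lined floor 4 mm, 6 mm outer walls to 16 mm, 6 mm dividers to 12 mm.
- doming_tray: Doming tray: shallow dark brown wooden tray lined in green, 116 by 190 by 16 mm, with two equal wells, their centres at y = -46 and +46 mm. Fixed. Origin: centre of underside; x across, y along the row, z up. Wells 104 (x) by 86 (y) mm inside. Above the origin: lined floor 4 mm, 6 mm outer walls to 16 mm, 6 mm dividers to 12 mm.
- charcoal_block: Black charcoal soldering block with a grey scorch mark on top, 80 mm (its x) by 50 mm (its y) by 30 mm high, about 60 g. Origin: centre of its underside, z up. Stands loose on the bench. For the soldering tray; it fits a well with its length across the tray.
- flux_dish: White ceramic flux dish, open at the top: round, 60 mm outside diameter, 22 mm high, wall 5 mm, the lowest 6 mm tapering in to 54 mm, about 80 g. Origin: centre of its underside, z up. For the soldering tray.
- red_tin: Round tin standing on the bench, 50 mm across and 26 mm high, bare aluminium below and a red screw lid above. Origin: centre of its underside, z up. About 70 g. For the soldering tray.
- doming_block: Brass doming block, a 40 mm cube with round hollows in its top and sides, about 0.54 kg. Origin: centre of its underside, z up, x and y square to its sides. For the doming tray.
- steel_punch: Grey steel doming punch lying on the bench, 80 mm long, about 100 g: square shank 14 by 14 mm, slim neck, 16 mm ball. Origin: on its axis at mid-length, 7 mm above what it lies on; x along it towards the ball. Shank from x = -40 to +4 mm: grip it across its width near x = -10 mm. For the doming tray.
- white_block: White ceramic soldering block with a brown scorch mark on top, 80 mm (its x) by 50 mm (its y) by 30 mm high, about 90 g. Origin: centre of its underside, z up. Stands loose on the bench. Belongs to neither kit: leave it where it is.
- yellow_tin: Round tin standing on the bench, 50 mm across and 26 mm high, bare aluminium below and a yellow screw lid above. Origin: centre of its underside, z up. Belongs to neither kit: leave it where it is.
- wood_punch: Orange-brown wooden doming punch lying on the bench, 80 mm long, about 20 g: square shank 14 by 14 mm, slim neck, 16 mm ball. Origin: on its axis at mid-length, 7 mm above what it lies on; x along it towards the ball. Shank from x = -40 to +4 mm: grip it across its width near x = -10 mm. Belongs to neither kit: leave it where it is.
There are look-alikes about, which are no part of the job. What is shaped like the doming_block but blue or purple is not meant.

How it is judged (in metres and radians):
At the end, for the whole second after the job is handed in: Each soldering-tray well holds one of charcoal block, flux dish, red tin; each doming-tray well one of doming block, steel punch: origin within 42 mm (along the tray) and 50 mm (across) of the well centre, on its floor to 3 mm, level to 5 degrees, right way up (punch lying), released, at rest (((x of charcoal_block in the frame of solder_tray between -0.05 and 0.05 m and y of charcoal_block in the frame of solder_tray between -0.134 and -0.05 m and z of charcoal_block in the frame of solder_tray between 0 and 0.007 m and angle between charcoal_block's own z axis and vertical below 0.09 rad) or (x of flux_dish in the frame of solder_tray between -0.05 and 0.05 m and y of flux_dish in the frame of solder_tray between -0.134 and -0.05 m and z of flux_dish in the frame of solder_tray between 0 and 0.007 m and angle between flux_dish's own z axis and vertical below 0.09 rad) or (x of red_tin in the frame of solder_tray between -0.05 and 0.05 m and y of red_tin in the frame of solder_tray between -0.134 and -0.05 m and z of red_tin in the frame of solder_tray between 0 and 0.007 m and angle between red_tin's own z axis and vertical below 0.09 rad)) and ((x of charcoal_block in the frame of solder_tray between -0.05 and 0.05 m and y of charcoal_block in the frame of solder_tray between -0.042 and 0.042 m and z of charcoal_block in the frame of solder_tray between 0 and 0.007 m and angle between charcoal_block's own z axis and vertical below 0.09 rad) or (x of flux_dish in the frame of solder_tray between -0.05 and 0.05 m and y of flux_dish in the frame of solder_tray between -0.042 and 0.042 m and z of flux_dish in the frame of solder_tray between 0 and 0.007 m and angle between flux_dish's own z axis and vertical below 0.09 rad) or (x of red_tin in the frame of solder_tray between -0.05 and 0.05 m and y of red_tin in the frame of solder_tray between -0.042 and 0.042 m and z of red_tin in the frame of solder_tray between 0 and 0.007 m and angle between red_tin's own z axis and vertical below 0.09 rad)) and ((x of charcoal_block in the frame of solder_tray between -0.05 and 0.05 m and y of charcoal_block in the frame of solder_tray between 0.05 and 0.134 m and z of charcoal_block in the frame of solder_tray between 0 and 0.007 m and angle between charcoal_block's own z axis and vertical below 0.09 rad) or (x of flux_dish in the frame of solder_tray between -0.05 and 0.05 m and y of flux_dish in the frame of solder_tray between 0.05 and 0.134 m and z of flux_dish in the frame of solder_tray between 0 and 0.007 m and angle between flux_dish's own z axis and vertical below 0.09 rad) or (x of red_tin in the frame of solder_tray between -0.05 and 0.05 m and y of red_tin in the frame of solder_tray between 0.05 and 0.134 m and z of red_tin in the frame of solder_tray between 0 and 0.007 m and angle between red_tin's own z axis and vertical below 0.09 rad)) and ((x of doming_block in the frame of doming_tray between -0.05 and 0.05 m and y of doming_block in the frame of doming_tray between -0.088 and -0.004 m and z of doming_block in the frame of doming_tray between 0 and 0.007 m and angle between doming_block's own z axis and vertical below 0.09 rad) or (x of steel_punch in the frame of doming_tray between -0.05 and 0.05 m and y of steel_punch in the frame of doming_tray between -0.088 and -0.004 m and z of steel_punch in the frame of doming_tray between 0.007 and 0.014 m and angle between steel_punch's own x axis and vertical above 1.48 rad)) and ((x of doming_block in the frame of doming_tray between -0.05 and 0.05 m and y of doming_block in the frame of doming_tray between 0.004 and 0.088 m and z of doming_block in the frame of doming_tray between 0 and 0.007 m and angle between doming_block's own z axis and vertical below 0.09 rad) or (x of steel_punch in the frame of doming_tray between -0.05 and 0.05 m and y of steel_punch in the frame of doming_tray between 0.004 and 0.088 m and z of steel_punch in the frame of doming_tray between 0.007 and 0.014 m and angle between steel_punch's own x axis and vertical above 1.48 rad)) and linear speed of each of charcoal_block, flux_dish, red_tin, doming_block, steel_punch below 0.02 m/s); the robot touches nothing.
It fails at once if the white soldering block, which belongs to neither kit, is moved by more than 20 mm (distance of white_block from where it was at the start of the episode above 0.02 m).
It fails at once if the yellow-lidded tin, which belongs to neither kit, is moved by more than 20 mm (distance of yellow_tin from where it was at the start of the episode above 0.02 m).
It fails at once if the wooden punch, which belongs to neither kit, is moved by more than 20 mm (distance of wood_punch from where it was at the start of the episode above 0.02 m).
It fails at once if a thing of the kits is dropped or thrown (out of the fingers and faster than 0.6 m/s: a fall of about 2 cm) ((contact force between the fingers and charcoal_block below 0.1 N and linear speed of charcoal_block above 0.6 m/s) or (contact force between the fingers and flux_dish below 0.1 N and linear speed of flux_dish above 0.6 m/s) or (contact force between the fingers and red_tin below 0.1 N and linear speed of red_tin above 0.6 m/s) or (contact force between the fingers and doming_block below 0.1 N and linear speed of doming_block above 0.6 m/s) or (contact force between the fingers and steel_punch below 0.1 N and linear speed of steel_punch above 0.6 m/s)).
It also fails if it takes over 112 s, if anything falls off the work surface, if the arm or the gripper's body presses on something with over 40 N, if the wrist force passes 120 N, or if a joint passes its speed limit or range.

### The arm

A 6-joint arm with a two-finger parallel gripper is mounted at the origin on the work surface. World frame = base frame: x ahead of the robot, y to its left, z up, the work surface at z = 0. Lengths are in m, angles in degrees, forces in N, time in s.
With the tool pointing down it reaches from about 0.35 to 0.875 m from the base axis. Payload 4.2 kg.
Tool frame: the origin (TCP) lies between the finger pads; the fingertips stand 17 mm ahead of it and the grasp point (between the pads) lies 2 mm behind it; z points along the fingers, y is the line along which they close (so a half turn about z gives the same grasp; the last joint's range is limited). The gripper opens to 87 mm and grips with 3 to 60 N. Pads are 19 mm wide; open, the fingers measure 117 mm over their backs; the gripper's body (75 mm by 190 mm) begins 51 mm behind the grasp point.
Start: joints at [-51.532, 22.042, 0.453, 0, -68.411, -14.817], TCP at [0.251, -0.572, 0.24] pointing down, gripper open.
Joint ranges: [-179.83, 179.83], [-69.29, 118.12], [-61.27, 80.66], [-181.25, 117.63], [-171.15, -9.14], [-177.46, 177.46]. Speed limits (degrees/s): [159.86, 159.86, 180, 180, 180, 180].

### API

Orientations are given as a 3x3 rotation matrix whose columns are the frame's x, y, z axes.
In Python, from station import r gives the robot as it stands.
- The arm moves only by the tool servo_tool, never from a script. Its argument "targets" is a list of rows, each a list of 5 numbers: the shift along the world's x, y, z in units of 30 mm (1.0 is 30 mm), then the turn about the world's z in rad, then the finger opening in mm, from 0 to 87. In form: [[x, y, z, turn, gripper], ...]. A call has exactly 5 rows; each row is the pose to reach, as a shift and turn from the pose commanded when the call began; what a row does not reach only later rows make up. A row lasts 1/12 s, in which the tool goes at most 41.7 mm and 7.16 degrees, less where a joint would pass 70% of its speed; a pose out of reach is approached as far as the arm can. A call with a gripper value outside its range is refused whole. The fingers move at their own pace and stop on an object; the grip force is fixed at half the most. Time passes only in rows, so rows that repeat a pose let the fingers close, or fill a call up. It gives the time, the measured TCP pose, the force, the opening and the grip force at its end, in the units of the state.
- r.sense(): the state, without advancing time (a new reading comes with each control period).
- r.capture(name): name is "scene" or "top" or "wrist"; returns a dict with "pixels" (480x640x3 uint8, red, green, blue), "fx", "fy", "cx", "cy" (pixels), "world_from_camera" (4x4, takes a point from camera to world coordinates). Camera axes: x right, y down, z forward; pixel columns grow to the right and rows downward; lengths in m; the calibration is good to about 2 mm. A picture is of the moment at which its call begins. There is no depth.
- r.finish_job(): hands the job in; it is judged then, once.
The state is a dict: "time_s": time; "joints": joint angles; "joint_velocities": joint speeds; "effort": joint torques, N m; "tcp_pos": TCP position; "ee_rot": TCP orientation; "wrist_force": force on the tool from outside, world axes, zero at the start; "moment": the same for the moment, N m; "gripper_width": opening from 0.0 (shut) to 1.0 (fully open); "gripper_force": force on a finger pad.
Only numpy, scipy, OpenCV 4.12 (cv2) and the standard library are available. Lean on these libraries where they do the work, as an engineer would, in place of code of your own. Each camera call takes 0.05 s, during which the arm holds its last target. There are 200 camera calls.

## Working session

There is one attempt and no reset: what is moved stays moved. The work goes in short steps, Python scripts to look and compute and a tool call to move; the robot and the scene stay as the last step left them, time stands still between calls to the robot, and variables do not carry over. Pictures are saved under pics/ and viewed, at most 16 in all, crops included, and the job is handed in when it is done.

Besides the shell and the picture viewer there is one more tool, called after "Emit:" by a JSON object that holds its "method" and its "body", one argument or row to a line. servo_tool: Moves the arm, as the interface text tells. Its arguments: {"type":"object","properties":{"targets":{"type":"array","items":{"type":"array","items":{"type":"number"}}}},"required":["targets"]}

```bash
mkdir -p pics; ls
python3 - <<'E'
from station import r
import cv2
for n in("scene","top"):
    c=r.capture(n); cv2.imwrite(f"pics/{n}0.png",c["pixels"][:,:,::-1]); print(n,c["fx"],c["cx"],c["cy"],c["world_from_camera"].round(4).tolist() if hasattr(c["world_from_camera"],'round') else c["world_from_camera"])
s=r.sense();print(s["time_s"],s["tcp_pos"],s["ee_rot"],s["gripper_width"])
E
```

```text
pics
scene 478.64613327701676 317.85291386297564 241.40371490156272 [[0.7815, 0.4579, -0.4237, 0.851], [0.6239, -0.5659, 0.539, -0.4294], [0.007, -0.6856, -0.728, 0.6159], [0.0, 0.0, 0.0, 1.0]]
top 478.8898669411591 322.20874455672697 232.53632384076033 [[0.0267, -0.9941, 0.1055, 0.3898], [-0.9992, -0.0296, -0.0258, 0.0096], [0.0288, -0.1048, -0.9941, 1.016], [0.0, 0.0, 0.0, 1.0]]
0.1 [ 0.25055842 -0.57204622  0.23860126] [[-9.16060985e-01 -4.01038140e-01 -8.25681209e-04]
 [-4.01038982e-01  9.16059454e-01  1.67711918e-03]
 [ 8.37843220e-05  1.86747380e-03 -9.99998253e-01]] 1.0018280818004173
```

View pics/top0.png

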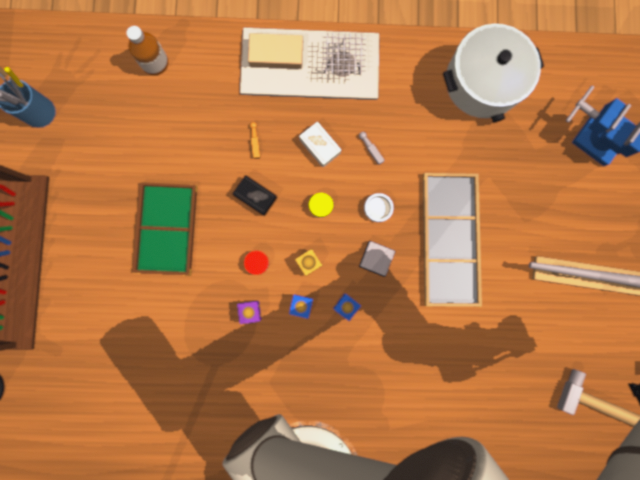

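View pics/scene0.png

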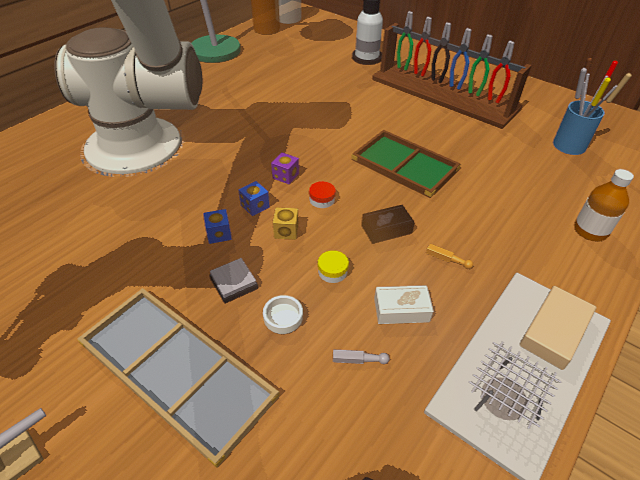

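Top view (up is +x, left is +y). Targets:
- Black block with scorch mark at (255,195).
- Flux dish at (378,208).
- Red tin at (256,263).
- Brass block at (308,262).
- Grey steel punch at (371,148).

Both trays are visible: green at (165,229), grey at (452,240).

Look-alikes:
- White block (320,143), yellow tin (321,205) and wooden punch (255,140).
- Cubes: purple (249,312), blue (301,306) and blue (347,307).
- A dark grey slab at (377,259), which is squarer and has no scorch mark.

I'll confirm these in one enlarged crop and measure.

```bash
cat > h.py <<'E'
import numpy as np, cv2
def proj(c,uv,z):
    """pixels -> world points on plane z"""
    T=np.array(c["world_from_camera"]); uv=np.atleast_2d(np.array(uv,float))
    d=np.c_[(uv[:,0]-c["cx"])/c["fx"],(uv[:,1]-c["cy"])/c["fy"],np.ones(len(uv))]@T[:3,:3].T
    return T[:3,3]+d*((z-T[2,3])/d[:,2])[:,None]
def pix(c,p):
    T=np.array(c["world_from_camera"]); q=(np.atleast_2d(p)-T[:3,3])@T[:3,:3]
    return np.c_[q[:,0]/q[:,2]*c["fx"]+c["cx"],q[:,1]/q[:,2]*c["fy"]+c["cy"]]
def rect(c,mask,z):
    """min-area rectangle in world mm of biggest blob in mask at height z: centre, long, short, angle of long side"""
    k,l,st,_=cv2.connectedComponentsWithStats(mask.astype(np.uint8))
    i=1+np.argmax(st[1:,4]); ys,xs=np.nonzero(l==i)
    w=proj(c,np.c_[xs,ys],z)[:,:2]*1000
    (cx,cy),(a,b),t=cv2.minAreaRect(w.astype(np.float32))
    if a<b: a,b,t=b,a,t+90
    return [round(float(v),1) for v in (cx,cy,a,b,(t+90)%180-90)],len(xs)
E
python3 - <<'E'
from station import r
from h import *
c=r.capture("top"); p=c["pixels"]
cv2.imwrite("pics/crop1.png",cv2.resize(p[110:330,120:500,::-1],None,fx=2,fy=2,interpolation=cv2.INTER_CUBIC))
hsv=cv2.cvtColor(p,cv2.COLOR_RGB2HSV).astype(int); H,S,V=hsv[...,0],hsv[...,1],hsv[...,2]
def box(m,u,v,R):
    o=np.zeros_like(m); o[v-R:v+R,u-R:u+R]=m[v-R:v+R,u-R:u+R]; return o
print("green",rect(c,cv2.morphologyEx(box((H>50)&(H<80)&(S>120),165,229,60).astype(np.uint8),cv2.MORPH_CLOSE,np.ones((7,7))),.004))
print("grey",rect(c,cv2.morphologyEx(box((S<60)&(V>100),452,240,75).astype(np.uint8),cv2.MORPH_CLOSE,np.ones((7,7))),.004))
print("char",rect(c,box((V<70)|((S<90)&(V<120)),255,195,26),.03))
print("dish",rect(c,box((S<60)&(V>130),378,208,20),.022))
print("red",rect(c,box(((H<5)|(H>174))&(S>200)&(V>150),256,263,20),.026))
print("brass",rect(c,box((H>17)&(H<35)&(S>80),308,262,20),.04))
print("steel",rect(c,box((S<70),371,148,22),.012))
print("white",rect(c,box((S<60)&(V>130),320,143,28),.03))
print("yellow",rect(c,box((H>25)&(H<35)&(S>150)&(V>150),321,205,20),.026))
print("slab",rect(c,box((S<70),377,259,24),.02))
E
```

```text
green ([496.7, 315.9, 175.3, 97.2, -0.9], 3844)
grey ([492.4, -293.7, 269.4, 100.9, 1.1], 5869)
char ([568.4, 127.9, 79.4, 47.0, 57.8], 857)
dish ([553.0, -133.4, 61.5, 59.7, -88.3], 676)
red ([428.9, 118.5, 45.3, 43.2, -88.4], 411)
brass ([432.5, 11.6, 41.5, 40.8, 34.1], 405)
steel ([684.3, -116.7, 77.3, 15.2, 34.4], 217)
white ([683.9, -5.3, 83.4, 53.0, 41.6], 946)
yellow ([553.8, -11.0, 48.7, 48.2, 1.7], 464)
slab ([445.0, -131.4, 58.0, 57.7, 69.8], 759)
```

View pics/crop1.png

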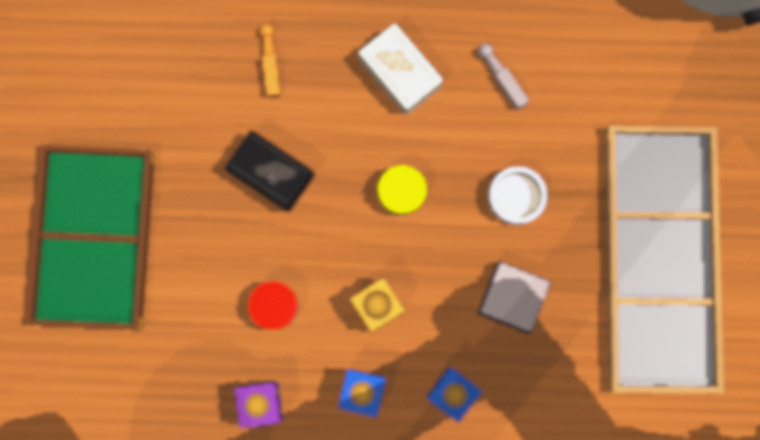

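The crop shows:
- Black block with scorch at crop (270,171).
- Dish (517,195), red tin (272,305), brass cube (377,304).
- Steel punch (502,76), its ball at upper left.
- The slab at crop (514,297) is too square and has no scorch mark. It is not the charcoal.

The sizes agree with those given. First up is the dish: target (553,-133), closing along y (turn -0.41), going to the far grey well.

Emit:
{"method": "servo_tool", "body": {
  "targets": [
    [0.7,1.0,-0.2,-0.1,87],
    [1.4,2.0,-0.4,-0.2,87],
    [2.1,3.0,-0.6,-0.3,87],
    [2.8,4.0,-0.8,-0.4,87],
    [3.5,5.0,-1.0,-0.41,87]
  ]
}}

```text
time_s: 0.57
tcp_pos: [0.3562, -0.4209, 0.209]
ee_rot: [[-1.0, 0.001, -0.0], [0.001, 1.0, 0.0], [0.0, 0.0, -1.0]]
wrist_force: [0.7, -0.6, -0.4]
gripper_width: 1.0
gripper_force: 0.0
```

Emit:
{"method": "servo_tool", "body": {
  "targets": [
    [0.7,1.0,-0.2,0,87],
    [1.4,2.0,-0.4,0,87],
    [2.1,3.0,-0.6,0,87],
    [2.8,4.0,-0.8,0,87],
    [3.5,5.0,-1.0,0,87]
  ]
}}

```text
time_s: 0.98
tcp_pos: [0.4613, -0.2707, 0.1792]
ee_rot: [[-1.0, -0.003, -0.0], [-0.003, 1.0, 0.0], [0.0, 0.0, -1.0]]
wrist_force: [-0.6, -0.3, 0.0]
gripper_width: 1.001
gripper_force: 0.0
```

Emit:
{"method": "servo_tool", "body": {
  "targets": [
    [0.7,1.0,-0.2,0,87],
    [1.5,2.2,-0.6,0,87],
    [2.2,3.4,-1.2,0,87],
    [2.8,4.2,-2.0,0,87],
    [3.05,4.6,-2.3,0,87]
  ]
}}

```text
time_s: 1.4
tcp_pos: [0.5529, -0.1313, 0.1079]
ee_rot: [[-1.0, -0.005, -0.002], [-0.005, 1.0, 0.001], [0.002, 0.001, -1.0]]
wrist_force: [-0.6, -0.5, 0.1]
gripper_width: 0.996
gripper_force: 0.0
```

Run:
```python
from station import r
from h import *
c=r.capture("wrist"); p=c["pixels"]; cv2.imwrite("pics/w1.png",p[:,:,::-1])
s=r.sense(); print(s["tcp_pos"]); print(pix(c,[.553,-.1334,.022]), pix(c,[*s["tcp_pos"][:2],.022]))
hsv=cv2.cvtColor(p,cv2.COLOR_RGB2HSV).astype(int)
print(rect(c,(hsv[...,1]<60)&(hsv[...,2]>130),.022))
```

```text
[ 0.55296376 -0.13031569  0.10631208]
[[317.15993679 252.88152209]] [[321.71935238 252.84872773]]
([490.4, -279.2, 86.4, 80.6, -89.0], 17881)
```

View pics/w1.png

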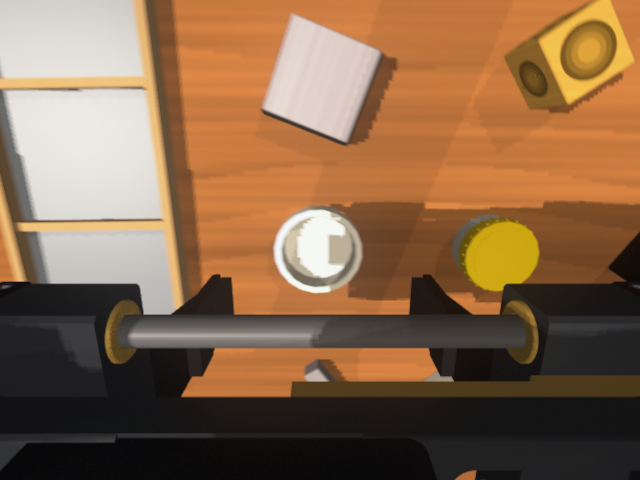

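The wrist view shows the dish centred at (318,250), where the measured point projects to (317,253), so the measurement holds to about 1 mm. I'll descend and grip.

Emit:
{"method": "servo_tool", "body": {
  "targets": [
    [0,-0.1,-0.9,0,87],
    [0,-0.1,-1.9,0,87],
    [0,-0.1,-2.6,0,87],
    [0,-0.1,-2.85,0,87],
    [0,-0.1,-2.85,0,60]
  ]
}}

```text
time_s: 1.87
tcp_pos: [0.5507, -0.1378, 0.0232]
ee_rot: [[-1.0, -0.002, -0.005], [-0.002, 1.0, -0.0], [0.005, -0.0, -1.0]]
wrist_force: [-0.9, -0.7, 0.3]
gripper_width: 0.976
gripper_force: 0.0
```

Emit:
{"method": "servo_tool", "body": {
  "targets": [
    [0,0,0,0,45],
    [0,0,0,0,45],
    [0,0,0,0,45],
    [0,0,0,0,45],
    [0,0,0,0,45]
  ]
}}

```text
time_s: 2.28
tcp_pos: [0.553, -0.1375, 0.0264]
ee_rot: [[-1.0, -0.003, 0.002], [-0.003, 1.0, -0.0], [-0.002, -0.0, -1.0]]
wrist_force: [-0.1, 0.2, 3.5]
gripper_width: 0.675
gripper_force: 30.0
```

Run:
```python
from station import r
from h import *
for i in range(3):
    c=r.capture("wrist");s=r.sense(); print(s["tcp_pos"].round(4),s["wrist_force"].round(2),s["gripper_width"],s["moment"].round(3))
cv2.imwrite("pics/w2.png",c["pixels"][:,:,::-1])
```

```text
[ 0.5531 -0.1374  0.0264] [-0.89  0.5   5.19] 0.6744020256191838 [ 0.278  0.191 -0.049]
[ 0.553  -0.1375  0.0264] [-0.15  0.53  6.18] 0.6758758888517965 [ 0.359  0.309 -0.06 ]
[ 0.553  -0.1375  0.0264] [-0.91  0.62  5.22] 0.6691585604170575 [ 0.3    0.258 -0.023]
```

View pics/w2.png

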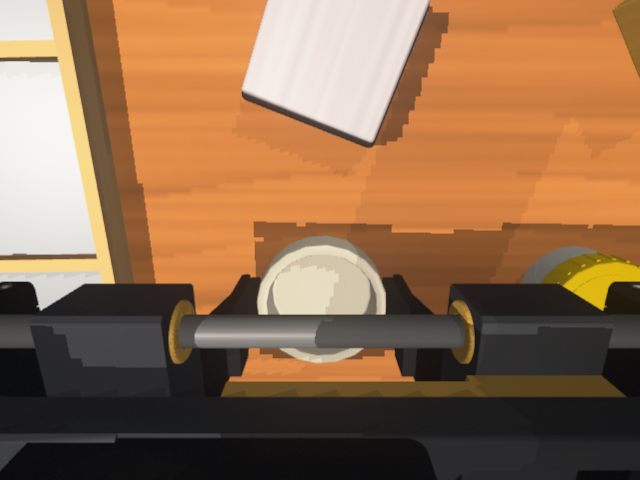

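The dish is held at width 58.5 mm. The commanded pose tracks exactly: (0.5525, -0.137, 0.0255). I'll carry it to the far grey well at (0.584,-0.292).

Emit:
{"method": "servo_tool", "body": {
  "targets": [
    [0,0,0.5,0,45],
    [0,0,1.3,0,45],
    [0.1,-0.4,1.9,0,45],
    [0.25,-1.1,2.0,0,45],
    [0.4,-2.1,2.0,0,45]
  ]
}}

```text
time_s: 2.85
tcp_pos: [0.5656, -0.1999, 0.0873]
ee_rot: [[-1.0, -0.006, 0.004], [-0.006, 1.0, -0.0], [-0.004, -0.0, -1.0]]
wrist_force: [1.0, -0.4, -0.9]
gripper_width: 0.674
gripper_force: 30.0
```

Emit:
{"method": "servo_tool", "body": {
  "targets": [
    [0.2,-1.1,0,0,45],
    [0.4,-2.1,0,0,45],
    [0.55,-2.8,0,0,45],
    [0.65,-3.05,-0.3,0,45],
    [0.65,-3.05,-0.8,0,45]
  ]
}}

```text
time_s: 3.27
tcp_pos: [0.585, -0.2943, 0.0618]
ee_rot: [[-1.0, -0.0, 0.004], [-0.0, 1.0, -0.001], [-0.004, -0.001, -1.0]]
wrist_force: [-0.2, -0.2, -1.5]
gripper_width: 0.672
gripper_force: 30.0
```

Run:
```python
from station import r
from h import *
c=r.capture("top");s=r.sense(); print(s["tcp_pos"].round(4),s["wrist_force"].round(2),s["gripper_width"])
cv2.imwrite("pics/t2.png",cv2.resize(c["pixels"][150:330,380:520,::-1],None,fx=3,fy=3))
```

```text
[ 0.5819 -0.2921  0.057 ] [-0.72  1.58 -2.82] 0.6696789634245205
```

View pics/t2.png

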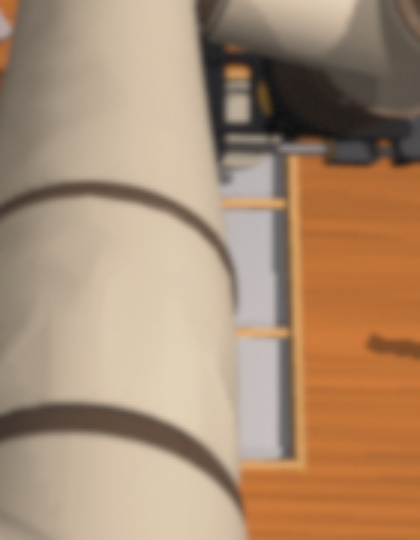

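The arm blocks the top view, with the gripper over the far well at about (235,100) of the crop. The commanded numbers are good, so I'll lower to 0.0297 and release with a small opening.

Emit:
{"method": "servo_tool", "body": {
  "targets": [
    [0,0,-0.4,0,45],
    [0,0,-0.75,0,45],
    [0,0,-0.95,0,45],
    [0,0,-1.06,0,45],
    [0,0,-1.06,0,45]
  ]
}}

```text
time_s: 3.73
tcp_pos: [0.5836, -0.2912, 0.0302]
ee_rot: [[-1.0, -0.005, -0.001], [-0.005, 1.0, -0.0], [0.001, -0.0, -1.0]]
wrist_force: [-1.6, 1.0, 4.5]
gripper_width: 0.673
gripper_force: 30.0
```

Emit:
{"method": "servo_tool", "body": {
  "targets": [
    [0,0,0,0,66],
    [0,0,0,0,68],
    [0,0,0,0,68],
    [0,0,0,0,68],
    [0,0,0.3,0,68]
  ]
}}

```text
time_s: 4.15
tcp_pos: [0.5825, -0.2914, 0.0365]
ee_rot: [[-1.0, -0.002, -0.004], [-0.002, 1.0, 0.001], [0.004, 0.001, -1.0]]
wrist_force: [0.0, 0.1, -0.8]
gripper_width: 0.781
gripper_force: 0.0
```

Emit:
{"method": "servo_tool", "body": {
  "targets": [
    [0,0,0.5,0,68],
    [0,0,1.2,0,68],
    [0,0.3,2.2,0,80],
    [0.2,1.0,2.5,0,80],
    [0.6,2.0,2.5,0.1,80]
  ]
}}

```text
time_s: 4.57
tcp_pos: [0.6031, -0.2337, 0.1179]
ee_rot: [[-0.995, -0.101, 0.007], [-0.101, 0.995, -0.002], [-0.007, -0.003, -1.0]]
wrist_force: [1.0, 0.5, -0.0]
gripper_width: 0.89
gripper_force: 0.0
```

Emit:
{"method": "servo_tool", "body": {
  "targets": [
    [0.7,1.0,0,0.1,60],
    [1.4,2.0,0,0.2,50],
    [2.0,2.9,0,0.3,50],
    [2.35,3.5,0,0.4,50],
    [2.47,3.65,0,0.5,50]
  ]
}}

```text
time_s: 4.98
tcp_pos: [0.6778, -0.1191, 0.1138]
ee_rot: [[-0.819, -0.574, 0.002], [-0.574, 0.819, 0.0], [-0.001, -0.001, -1.0]]
wrist_force: [0.6, -1.1, -0.7]
gripper_width: 0.632
gripper_force: 0.0
```

Run:
```python
from station import r
from h import *
c=r.capture("wrist");c=r.capture("wrist");s=r.sense(); print(s["tcp_pos"].round(4))
p=c["pixels"];im=p[:,:,::-1].copy()
a=np.radians(34.4);o=np.array([.6843,-.1167,.007]);d=np.array([np.cos(a),np.sin(a),0])
for t in(-.04,-.01,.004,.04):
    q=pix(c,o+t*d)[0]; print(t,q.round()); cv2.circle(im,(int(q[0]),int(q[1])),3,(0,0,255),-1)
cv2.imwrite("pics/w3.png",im)
```

```text
[ 0.6767 -0.1209  0.1136]
-0.04 [319. 198.]
-0.01 [318. 239.]
0.004 [318. 257.]
0.04 [318. 302.]
```

View pics/w3.png

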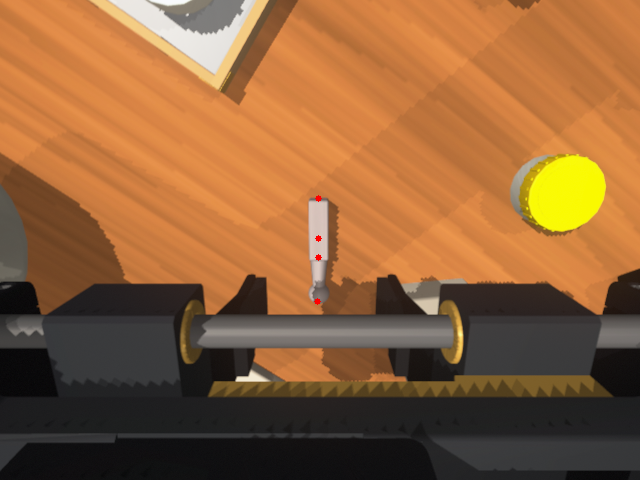

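The punch lies at (318,198)–(318,302), exactly on the predicted points and upright in the tool frame. The dish is standing in its well at upper left. I'll descend and grip.

Emit:
{"method": "servo_tool", "body": {
  "targets": [
    [0,0,-0.8,0,50],
    [0,0,-1.7,0,50],
    [0,0,-2.5,0,50],
    [0,0,-2.95,0,50],
    [0,0,-3.1,0,50]
  ]
}}

```text
time_s: 5.5
tcp_pos: [0.6732, -0.1235, 0.0175]
ee_rot: [[-0.826, -0.563, -0.006], [-0.563, 0.826, 0.0], [0.005, 0.004, -1.0]]
wrist_force: [-6.6, 2.4, 14.5]
gripper_width: 0.577
gripper_force: 8.6
```

Emit:
{"method": "servo_tool", "body": {
  "targets": [
    [0,0,0,0,5],
    [0,0,0,0,5],
    [0,0,0,0,5],
    [0,0,0,0,5],
    [0,0,0,0,5]
  ]
}}

```text
time_s: 5.92
tcp_pos: [0.6765, -0.1225, 0.0214]
ee_rot: [[-0.824, -0.567, 0.002], [-0.567, 0.824, 0.0], [-0.002, -0.001, -1.0]]
wrist_force: [0.3, -0.7, -0.3]
gripper_width: 0.279
gripper_force: 0.0
```

Emit:
{"method": "servo_tool", "body": {
  "targets": [
    [0,0,0,0,5],
    [0,0,0,0,5],
    [0,0,0,0,5],
    [0,0,0,0,5],
    [0,0,0,0,5]
  ]
}}

```text
time_s: 6.33
tcp_pos: [0.6762, -0.1224, 0.0208]
ee_rot: [[-0.824, -0.567, 0.001], [-0.567, 0.824, -0.0], [-0.001, -0.001, -1.0]]
wrist_force: [-1.3, 0.0, 4.4]
gripper_width: 0.156
gripper_force: 30.0
```

Emit:
{"method": "servo_tool", "body": {
  "targets": [
    [0,0,0.6,0,5],
    [0,0,1.5,0,5],
    [-0.1,0.4,2.4,0.05,5],
    [-0.35,1.2,2.9,0.1,5],
    [-0.7,2.3,3.0,0.2,5]
  ]
}}

```text
time_s: 6.75
tcp_pos: [0.6569, -0.0545, 0.1134]
ee_rot: [[-0.694, -0.72, 0.007], [-0.72, 0.694, 0.0], [-0.005, -0.005, -1.0]]
wrist_force: [1.1, 0.9, -1.1]
gripper_width: 0.16
gripper_force: 30.0
```

Emit:
{"method": "servo_tool", "body": {
  "targets": [
    [-0.38,1.2,0,0.1,5],
    [-0.77,2.45,0,0.2,5],
    [-1.16,3.7,0,0.3,5],
    [-1.55,4.95,0,0.4,5],
    [-1.93,6.15,0,0.5,5]
  ]
}}

```text
time_s: 7.17
tcp_pos: [0.5956, 0.1327, 0.1097]
ee_rot: [[-0.26, -0.966, -0.001], [-0.966, 0.26, -0.0], [0.0, 0.001, -1.0]]
wrist_force: [0.1, 1.0, -1.3]
gripper_width: 0.159
gripper_force: 30.0
```

Emit:
{"method": "servo_tool", "body": {
  "targets": [
    [-0.38,1.2,0,0.1,5],
    [-0.76,2.4,0,0.2,5],
    [-1.14,3.6,0,0.27,5],
    [-1.5,4.7,0,0.27,5],
    [-1.7,5.3,0,0.27,5]
  ]
}}

```text
time_s: 7.58
tcp_pos: [0.5444, 0.2933, 0.1097]
ee_rot: [[0.005, -1.0, -0.0], [-1.0, -0.005, 0.0], [-0.0, 0.0, -1.0]]
wrist_force: [0.1, -0.7, -1.9]
gripper_width: 0.158
gripper_force: 30.0
```

Emit:
{"method": "servo_tool", "body": {
  "targets": [
    [-0.12,0.42,-0.5,0,5],
    [-0.12,0.42,-1.1,0,5],
    [-0.12,0.42,-1.6,0,5],
    [-0.12,0.42,-1.9,0,5],
    [-0.12,0.42,-2.0,0,5]
  ]
}}

```text
time_s: 8.0
tcp_pos: [0.5411, 0.3018, 0.0479]
ee_rot: [[0.002, -1.0, -0.003], [-1.0, -0.002, -0.003], [0.003, 0.003, -1.0]]
wrist_force: [-0.6, -0.3, -0.6]
gripper_width: 0.155
gripper_force: 30.0
```

Run:
```python
from station import r
from h import *
c=r.capture("top");s=r.sense(); print(s["tcp_pos"].round(4),s["wrist_force"].round(2),s["gripper_width"])
c=r.capture("wrist");cv2.imwrite("pics/w4.png",c["pixels"][:,:,::-1])
```

```text
[0.5416 0.3018 0.0484] [-0.77 -0.56 -1.25] 0.15334370577643086
```

View pics/w4.png

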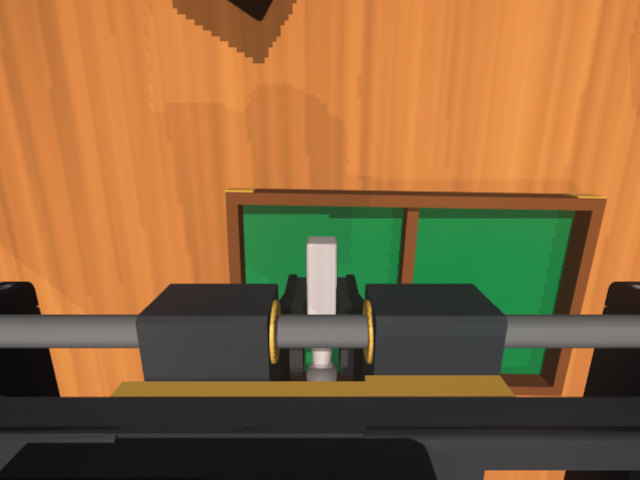

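The punch, at (322,237)–(322,375), is over the far green well, clear of the walls and level. I'll lower it.

Emit:
{"method": "servo_tool", "body": {
  "targets": [
    [0,0,-0.2,0,5],
    [0,0,-0.4,0,5],
    [0,0,-0.6,0,5],
    [0,0,-0.72,0,5],
    [0,0,-0.75,0,5]
  ]
}}

```text
time_s: 8.52
tcp_pos: [0.542, 0.3022, 0.0268]
ee_rot: [[0.002, -1.0, -0.001], [-1.0, -0.002, -0.001], [0.001, 0.001, -1.0]]
wrist_force: [0.4, -0.9, -1.3]
gripper_width: 0.156
gripper_force: 30.0
```

Run:
```python
from station import r
for i in range(3): r.capture("wrist")
s=r.sense(); print(s["tcp_pos"].round(4),s["wrist_force"].round(2),s["gripper_width"])
```

```text
[0.5424 0.3027 0.0278] [ 0.19  0.02 -1.72] 0.15416940666538045
```

Emit:
{"method": "servo_tool", "body": {
  "targets": [
    [0,0,-0.05,0,5],
    [0,0,-0.11,0,5],
    [0,0,-0.11,0,5],
    [0,0,-0.11,0,25],
    [0,0,-0.11,0,35]
  ]
}}

```text
time_s: 9.08
tcp_pos: [0.5425, 0.3028, 0.0247]
ee_rot: [[0.002, -1.0, 0.0], [-1.0, -0.002, 0.0], [-0.0, -0.0, -1.0]]
wrist_force: [0.4, -0.1, 0.1]
gripper_width: 0.236
gripper_force: 0.0
```

Emit:
{"method": "servo_tool", "body": {
  "targets": [
    [0,0,0,0,35],
    [0,0,0.2,0,35],
    [0,0,0.8,0,35],
    [0,0,1.7,0,45],
    [-0.3,-0.7,2.5,0,60]
  ]
}}

```text
time_s: 9.5
tcp_pos: [0.5352, 0.2842, 0.1008]
ee_rot: [[0.005, -1.0, 0.003], [-1.0, -0.005, 0.001], [-0.001, -0.003, -1.0]]
wrist_force: [0.4, -0.7, 0.8]
gripper_width: 0.48
gripper_force: 0.0
```

Emit:
{"method": "servo_tool", "body": {
  "targets": [
    [-0.4,-1.0,0.1,-0.1,70],
    [-0.8,-2.2,0.2,-0.2,70],
    [-1.25,-3.4,0.2,-0.3,70],
    [-1.7,-4.6,0.2,-0.4,70],
    [-2.1,-5.7,0.2,-0.5,70]
  ]
}}

```text
time_s: 9.92
tcp_pos: [0.4692, 0.1089, 0.1061]
ee_rot: [[-0.482, -0.876, 0.0], [-0.876, 0.482, 0.0], [-0.001, -0.0, -1.0]]
wrist_force: [1.1, -0.1, -0.5]
gripper_width: 0.786
gripper_force: 0.0
```

Emit:
{"method": "servo_tool", "body": {
  "targets": [
    [-0.4,-1.1,0,-0.1,70],
    [-0.8,-2.2,0,-0.2,70],
    [-1.1,-2.9,0,-0.3,70],
    [-1.27,-3.32,0,-0.4,70],
    [-1.27,-3.32,0,-0.475,70]
  ]
}}

```text
time_s: 10.33
tcp_pos: [0.4305, 0.0087, 0.1059]
ee_rot: [[-0.831, -0.556, -0.001], [-0.556, 0.831, -0.0], [0.001, 0.0, -1.0]]
wrist_force: [-0.3, 0.4, 0.3]
gripper_width: 0.799
gripper_force: 0.0
```

Run:
```python
from station import r
from h import *
for i in range(2):c=r.capture("wrist")
s=r.sense(); print(s["tcp_pos"].round(4),s["gripper_width"])
im=c["pixels"][:,:,::-1].copy()
a=np.radians(34.1);o=np.array([.4325,.0116,.04]);d=np.array([np.cos(a),np.sin(a),0])*.02;e=np.array([-d[1],d[0],0])
for q in pix(c,[o+d+e,o+d-e,o-d-e,o-d+e,o]): cv2.circle(im,(int(q[0]),int(q[1])),3,(0,0,255),-1)
cv2.imwrite("pics/w5.png",im)
```

```text
[0.4322 0.0104 0.1061] 0.8031316832712305
```

View pics/w5.png

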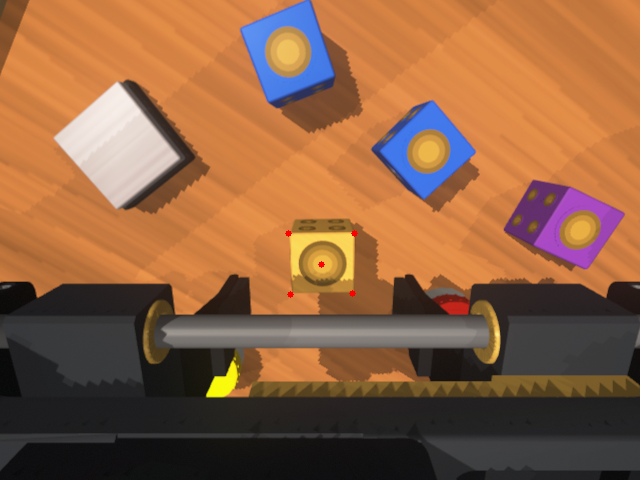

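The brass block's top, corners about (290,235)–(355,293), matches the predicted corners and is square to the fingers. I'll descend and grip.

Emit:
{"method": "servo_tool", "body": {
  "targets": [
    [0,0,-0.6,0,70],
    [0,0,-1.3,0,70],
    [0,0,-2.0,0,70],
    [0,0,-2.3,0,70],
    [0,0,-2.43,0,70]
  ]
}}

```text
time_s: 10.85
tcp_pos: [0.4318, 0.0112, 0.0313]
ee_rot: [[-0.825, -0.565, -0.002], [-0.565, 0.825, -0.001], [0.003, 0.001, -1.0]]
wrist_force: [-0.4, -0.2, 0.1]
gripper_width: 0.804
gripper_force: 0.0
```

Emit:
{"method": "servo_tool", "body": {
  "targets": [
    [0,0,0,0,30],
    [0,0,0,0,30],
    [0,0,0,0,30],
    [0,0,0,0,30],
    [0,0,0,0,30]
  ]
}}

```text
time_s: 11.27
tcp_pos: [0.4327, 0.0112, 0.0332]
ee_rot: [[-0.826, -0.563, 0.002], [-0.563, 0.826, 0.001], [-0.002, -0.0, -1.0]]
wrist_force: [-0.3, 0.6, 0.6]
gripper_width: 0.515
gripper_force: 0.0
```

Emit:
{"method": "servo_tool", "body": {
  "targets": [
    [0,0,0,0,30],
    [0,0,0,0,30],
    [0,0,0.1,0,30],
    [0,0,0.3,0,30],
    [0,0,0.6,0,30]
  ]
}}

```text
time_s: 11.68
tcp_pos: [0.4306, 0.0104, 0.0498]
ee_rot: [[-0.827, -0.562, -0.004], [-0.562, 0.827, -0.001], [0.004, 0.001, -1.0]]
wrist_force: [0.3, 0.0, -5.2]
gripper_width: 0.457
gripper_force: 30.0
```

Emit:
{"method": "servo_tool", "body": {
  "targets": [
    [0,0,0.6,0,30],
    [0.0,0.5,1.2,0.1,30],
    [0.1,1.4,1.5,0.2,30],
    [0.2,2.6,1.5,0.3,30],
    [0.3,3.8,1.5,0.4,30]
  ]
}}

```text
time_s: 12.1
tcp_pos: [0.4406, 0.1256, 0.0961]
ee_rot: [[-0.54, -0.842, -0.0], [-0.842, 0.54, 0.001], [-0.0, 0.0, -1.0]]
wrist_force: [1.0, -0.4, -7.1]
gripper_width: 0.46
gripper_force: 30.0
```

Emit:
{"method": "servo_tool", "body": {
  "targets": [
    [0.1,1.2,0,0.1,30],
    [0.2,2.4,0,0.2,30],
    [0.25,3.6,0,0.3,30],
    [0.3,4.8,0,0.4,30],
    [0.31,5.7,0,0.5,30]
  ]
}}

```text
time_s: 12.52
tcp_pos: [0.45, 0.2984, 0.095]
ee_rot: [[-0.067, -0.998, -0.001], [-0.998, 0.067, -0.0], [0.0, 0.001, -1.0]]
wrist_force: [1.1, -0.7, -5.6]
gripper_width: 0.456
gripper_force: 30.0
```

Emit:
{"method": "servo_tool", "body": {
  "targets": [
    [0,0.45,0,0.075,30],
    [0,0.62,-0.3,0.075,30],
    [0,0.62,-0.7,0.075,30],
    [0,0.62,-1.0,0.075,30],
    [0,0.62,-1.1,0.075,30]
  ]
}}

```text
time_s: 12.93
tcp_pos: [0.4487, 0.312, 0.0598]
ee_rot: [[-0.001, -1.0, -0.005], [-1.0, 0.001, -0.005], [0.005, 0.005, -1.0]]
wrist_force: [-0.1, -1.2, -6.2]
gripper_width: 0.457
gripper_force: 30.0
```

Emit:
{"method": "servo_tool", "body": {
  "targets": [
    [0,0,-0.2,0,30],
    [0,0,-0.4,0,30],
    [0,0,-0.6,0,30],
    [0,0,-0.7,0,30],
    [0,0,-0.75,0,30]
  ]
}}

```text
time_s: 13.35
tcp_pos: [0.4504, 0.3142, 0.0395]
ee_rot: [[0.001, -1.0, -0.001], [-1.0, -0.001, -0.001], [0.001, 0.001, -1.0]]
wrist_force: [0.3, -0.1, -5.7]
gripper_width: 0.46
gripper_force: 30.0
```

Run:
```python
from station import r
from h import *
for i in range(2):c=r.capture("wrist")
s=r.sense(); print(s["tcp_pos"].round(4),s["gripper_width"],s["wrist_force"].round(1))
cv2.imwrite("pics/w6.png",c["pixels"][:,:,::-1])
```

```text
[0.4506 0.3145 0.0399] 0.4522382218366641 [-0.5  0.5 -6. ]
```

View pics/w6.png

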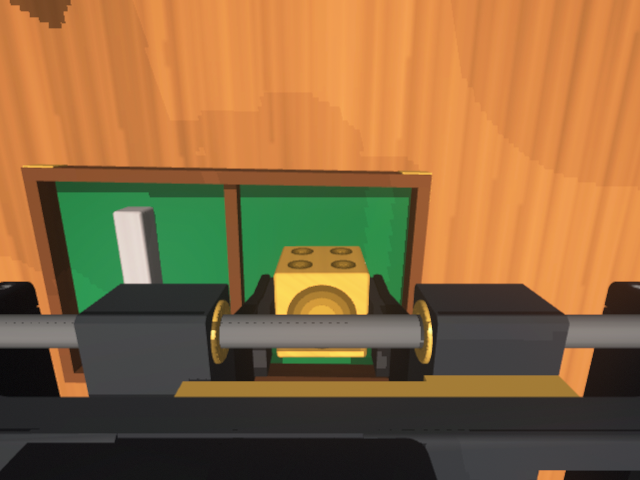

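The brass block at (322,300) is inside its well, and the punch is lying in the other at (135,250). I'll lower the last 3 mm and release.

Emit:
{"method": "servo_tool", "body": {
  "targets": [
    [0,0,-0.05,0,30],
    [0,0,-0.11,0,30],
    [0,0,-0.12,0,30],
    [0,0,-0.12,0,50],
    [0,0,-0.12,0,56]
  ]
}}

```text
time_s: 13.87
tcp_pos: [0.4514, 0.3155, 0.0375]
ee_rot: [[0.003, -1.0, 0.002], [-1.0, -0.003, 0.002], [-0.002, -0.002, -1.0]]
wrist_force: [0.5, -0.1, 0.0]
gripper_width: 0.54
gripper_force: 0.0
```

Emit:
{"method": "servo_tool", "body": {
  "targets": [
    [0,0,0,0,56],
    [0,0,0,0,56],
    [0,0,0.4,0,60],
    [0,0,1.1,0,70],
    [0,0,2.1,0,87]
  ]
}}

```text
time_s: 14.28
tcp_pos: [0.4495, 0.3135, 0.0982]
ee_rot: [[0.002, -1.0, -0.004], [-1.0, -0.002, -0.004], [0.004, 0.004, -1.0]]
wrist_force: [0.8, 0.8, -1.3]
gripper_width: 0.757
gripper_force: 0.0
```

Emit:
{"method": "servo_tool", "body": {
  "targets": [
    [0.5,-0.8,0.1,-0.1,80],
    [1.1,-1.8,0.2,-0.2,80],
    [1.75,-2.8,0.2,-0.3,80],
    [2.35,-3.75,0.2,-0.4,80],
    [2.95,-4.7,0.2,-0.5,80]
  ]
}}

```text
time_s: 14.7
tcp_pos: [0.5399, 0.1724, 0.106]
ee_rot: [[-0.481, -0.876, 0.001], [-0.876, 0.481, 0.001], [-0.001, -0.001, -1.0]]
wrist_force: [0.5, 0.5, 0.2]
gripper_width: 0.915
gripper_force: 0.0
```

Emit:
{"method": "servo_tool", "body": {
  "targets": [
    [0.5,-0.8,0,-0.06,80],
    [0.85,-1.35,0,-0.06,80],
    [0.97,-1.54,0,-0.06,80],
    [0.97,-1.54,0,-0.06,80],
    [0.97,-1.54,0,-0.06,80]
  ]
}}

```text
time_s: 15.12
tcp_pos: [0.568, 0.1276, 0.1054]
ee_rot: [[-0.53, -0.848, -0.0], [-0.848, 0.53, 0.0], [-0.0, 0.0, -1.0]]
wrist_force: [0.3, 0.3, -0.6]
gripper_width: 0.921
gripper_force: 0.0
```

Run:
```python
from station import r
from h import *
for i in range(2):c=r.capture("wrist")
s=r.sense(); print(s["tcp_pos"].round(4),s["gripper_width"])
im=c["pixels"][:,:,::-1].copy()
a=np.radians(57.8);o=np.array([.5684,.1279,.03]);d=np.array([np.cos(a),np.sin(a),0]);e=np.array([-d[1],d[0],0])*.025;d=d*.04
for q in pix(c,[o+d+e,o+d-e,o-d-e,o-d+e,o]): cv2.circle(im,(int(q[0]),int(q[1])),3,(0,0,255),-1)
cv2.imwrite("pics/w7.png",im)
```

```text
[0.5677 0.1284 0.1056] 0.9153566675348866
```

View pics/w7.png

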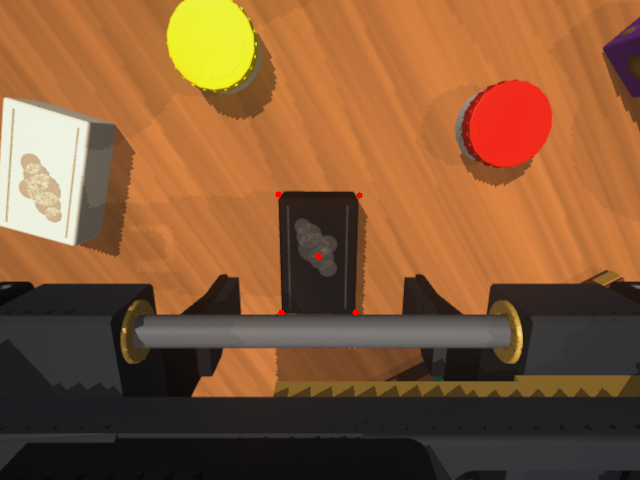

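The black block with the scorch mark, top at (280,195)–(358,313), matches the predicted corners. I'll descend and grip across its 50 mm.

Emit:
{"method": "servo_tool", "body": {
  "targets": [
    [0,0,-0.6,0,80],
    [0,0,-1.3,0,80],
    [0,0,-2.0,0,80],
    [0,0,-2.4,0,80],
    [0,0,-2.53,0,80]
  ]
}}

```text
time_s: 15.63
tcp_pos: [0.5662, 0.128, 0.0274]
ee_rot: [[-0.528, -0.849, -0.004], [-0.849, 0.528, -0.002], [0.004, 0.003, -1.0]]
wrist_force: [-0.7, -0.7, 0.4]
gripper_width: 0.92
gripper_force: 0.0
```

Emit:
{"method": "servo_tool", "body": {
  "targets": [
    [0,0,0,0,40],
    [0,0,0,0,40],
    [0,0,0,0,40],
    [0,0,0,0,40],
    [0,0,0,0,40]
  ]
}}

```text
time_s: 16.05
tcp_pos: [0.5686, 0.1277, 0.0305]
ee_rot: [[-0.529, -0.848, 0.002], [-0.848, 0.529, 0.001], [-0.002, -0.001, -1.0]]
wrist_force: [-0.6, -0.3, -0.1]
gripper_width: 0.621
gripper_force: 0.0
```

Emit:
{"method": "servo_tool", "body": {
  "targets": [
    [0,0,0,0,40],
    [0,0,0,0,40],
    [0,0,0.1,0,40],
    [0,0,0.3,0,40],
    [0,0,0.6,0,40]
  ]
}}

```text
time_s: 16.47
tcp_pos: [0.5675, 0.127, 0.0473]
ee_rot: [[-0.53, -0.848, -0.002], [-0.848, 0.53, -0.001], [0.002, 0.001, -1.0]]
wrist_force: [0.2, -0.5, 0.4]
gripper_width: 0.571
gripper_force: 30.0
```

Emit:
{"method": "servo_tool", "body": {
  "targets": [
    [0,0,0.7,0,40],
    [-0.1,-0.5,1.5,0.05,40],
    [-0.25,-1.4,2.0,0.1,40],
    [-0.45,-2.5,2.1,0.15,40],
    [-0.67,-3.7,2.1,0.2,40]
  ]
}}

```text
time_s: 16.88
tcp_pos: [0.5491, 0.0163, 0.1132]
ee_rot: [[-0.346, -0.938, 0.005], [-0.938, 0.346, 0.001], [-0.003, -0.004, -1.0]]
wrist_force: [-0.7, -0.0, -1.0]
gripper_width: 0.575
gripper_force: 30.0
```

Emit:
{"method": "servo_tool", "body": {
  "targets": [
    [-0.22,-1.22,0,0.06,40],
    [-0.44,-2.44,0,0.12,40],
    [-0.66,-3.66,0,0.18,40],
    [-0.88,-4.88,0,0.24,40],
    [-1.1,-6.1,0,0.3,40]
  ]
}}

```text
time_s: 17.3
tcp_pos: [0.5145, -0.1683, 0.1115]
ee_rot: [[-0.055, -0.999, 0.001], [-0.999, 0.055, -0.0], [0.0, -0.001, -1.0]]
wrist_force: [0.3, -0.4, 0.0]
gripper_width: 0.575
gripper_force: 30.0
```

Emit:
{"method": "servo_tool", "body": {
  "targets": [
    [-0.22,-1.2,0,0.04,40],
    [-0.44,-2.4,0,0.08,40],
    [-0.62,-3.4,0,0.08,40],
    [-0.72,-4.0,-0.1,0.08,40],
    [-0.76,-4.2,-0.4,0.08,40]
  ]
}}

```text
time_s: 17.72
tcp_pos: [0.4926, -0.2957, 0.1003]
ee_rot: [[0.019, -1.0, 0.004], [-1.0, -0.019, -0.002], [0.002, -0.004, -1.0]]
wrist_force: [-0.4, -0.2, 0.0]
gripper_width: 0.569
gripper_force: 30.0
```

Emit:
{"method": "servo_tool", "body": {
  "targets": [
    [0,0,-0.4,0,40],
    [0,0,-0.9,0,40],
    [0,0,-1.4,0,40],
    [0,0,-1.7,0,40],
    [0,0,-1.85,0,40]
  ]
}}

```text
time_s: 18.13
tcp_pos: [0.4915, -0.2918, 0.0417]
ee_rot: [[0.022, -1.0, -0.003], [-1.0, -0.022, 0.001], [-0.001, 0.003, -1.0]]
wrist_force: [0.9, 0.1, -0.1]
gripper_width: 0.568
gripper_force: 30.0
```

Run:
```python
from station import r
from h import *
for i in range(2):c=r.capture("wrist")
s=r.sense(); print(s["tcp_pos"].round(4),s["gripper_width"],s["wrist_force"].round(1))
cv2.imwrite("pics/w8.png",c["pixels"][:,:,::-1])
```

```text
[ 0.492  -0.2921  0.0424] 0.575260122962963 [ 0.5 -0.5 -0.4]
```

View pics/w8.png

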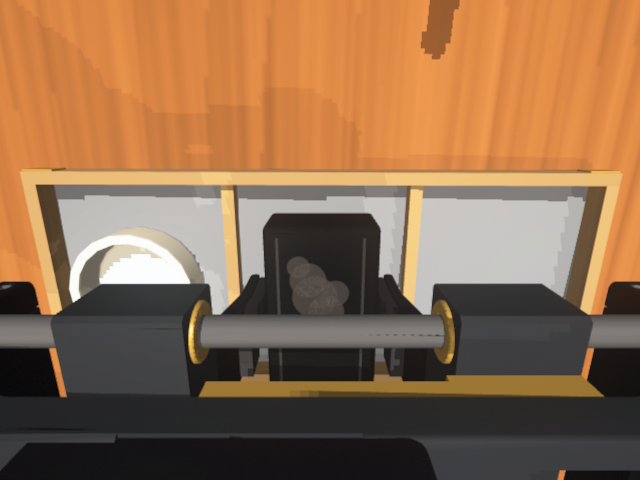

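The charcoal block at (322,290) sits centred over the middle well, with the dish standing in the far one at (135,270). I'll lower and release.

Emit:
{"method": "servo_tool", "body": {
  "targets": [
    [0,0,-0.12,0,40],
    [0,0,-0.24,0,40],
    [0,0,-0.31,0,40],
    [0,0,-0.31,0,40],
    [0,0,-0.31,0,55]
  ]
}}

```text
time_s: 18.65
tcp_pos: [0.4926, -0.2926, 0.0342]
ee_rot: [[0.022, -1.0, 0.001], [-1.0, -0.022, -0.0], [0.0, -0.001, -1.0]]
wrist_force: [0.0, 0.7, -0.7]
gripper_width: 0.595
gripper_force: 0.0
```

Emit:
{"method": "servo_tool", "body": {
  "targets": [
    [0,0,0,0,62],
    [0,0,0,0,62],
    [0,0,0,0,62],
    [0,0,0.5,0,66],
    [0,0,1.3,0,75]
  ]
}}

```text
time_s: 19.07
tcp_pos: [0.4902, -0.2919, 0.0706]
ee_rot: [[0.021, -1.0, -0.006], [-1.0, -0.021, 0.002], [-0.002, 0.006, -1.0]]
wrist_force: [0.4, -0.4, 0.6]
gripper_width: 0.772
gripper_force: 0.0
```

Emit:
{"method": "servo_tool", "body": {
  "targets": [
    [0,0.2,0.6,-0.1,80],
    [-0.1,0.9,1.2,-0.2,80],
    [-0.25,2.1,1.3,-0.3,80],
    [-0.4,3.4,1.3,-0.4,80],
    [-0.6,4.7,1.3,-0.5,80]
  ]
}}

```text
time_s: 19.48
tcp_pos: [0.4743, -0.1506, 0.1123]
ee_rot: [[-0.466, -0.885, 0.002], [-0.885, 0.466, 0.0], [-0.001, -0.002, -1.0]]
wrist_force: [0.8, 0.6, -0.6]
gripper_width: 0.916
gripper_force: 0.0
```

Run:
```python
from station import r
from h import *
s=r.sense(); print(s["joints"])
c=r.capture("top");p=c["pixels"]
hsv=cv2.cvtColor(p,cv2.COLOR_RGB2HSV).astype(int); H,S,V=hsv[...,0],hsv[...,1],hsv[...,2]
m=((H<5)|(H>172))&(S>190)&(V>90); o=np.zeros_like(m); o[240:285,235:278]=m[240:285,235:278]; print(rect(c,o,.026))
c=r.capture("wrist");cv2.imwrite("pics/w9.png",c["pixels"][:,:,::-1])
```

```text
[ 1.11948912e+00  1.76580391e+01 -2.71249999e+01  9.20659463e-04
 -4.51139164e+01 -2.88871037e+01]
([429.9, 118.6, 45.4, 45.2, 2.2], 431)
```

Emit:
{"method": "servo_tool", "body": {
  "targets": [
    [-0.2,1.1,0,-0.11,85],
    [-0.38,2.3,0,-0.22,85],
    [-0.55,3.4,0,-0.33,85],
    [-0.7,4.4,0,-0.44,85],
    [-0.86,5.2,0,-0.55,85]
  ]
}}

```text
time_s: 20.0
tcp_pos: [0.4485, 0.0058, 0.112]
ee_rot: [[-0.859, -0.513, 0.001], [-0.513, 0.859, 0.0], [-0.001, -0.0, -1.0]]
wrist_force: [0.0, -0.7, 0.1]
gripper_width: 0.973
gripper_force: 0.0
```

Emit:
{"method": "servo_tool", "body": {
  "targets": [
    [-0.2,1.1,0,-0.11,85],
    [-0.38,2.2,0,-0.22,85],
    [-0.5,3.1,0,-0.33,85],
    [-0.6,3.65,0,-0.44,85],
    [-0.62,3.79,0,-0.537,85]
  ]
}}

```text
time_s: 20.42
tcp_pos: [0.4302, 0.1204, 0.112]
ee_rot: [[-1.0, -0.004, 0.001], [-0.004, 1.0, 0.001], [-0.001, 0.001, -1.0]]
wrist_force: [0.3, -0.3, 0.1]
gripper_width: 0.976
gripper_force: 0.0
```

Run:
```python
from station import r
from h import *
for i in range(2):c=r.capture("wrist")
s=r.sense(); print(s["tcp_pos"].round(4),s["ee_rot"].round(3)[:2,1])
p=c["pixels"];im=p[:,:,::-1].copy()
hsv=cv2.cvtColor(p,cv2.COLOR_RGB2HSV).astype(int); H,S,V=hsv[...,0],hsv[...,1],hsv[...,2]
print(rect(c,((H<4)|(H>174))&(S>200)&(V>90),.026),pix(c,[.43,.1185,.026]))
cv2.imwrite("pics/w10.png",im)
```

```text
[0.4301 0.119  0.1118] [-0.008  1.   ]
([427.3, 118.7, 49.7, 49.5, -45.2], 4026) [[318.09002961 252.11790666]]
```

View pics/w10.png

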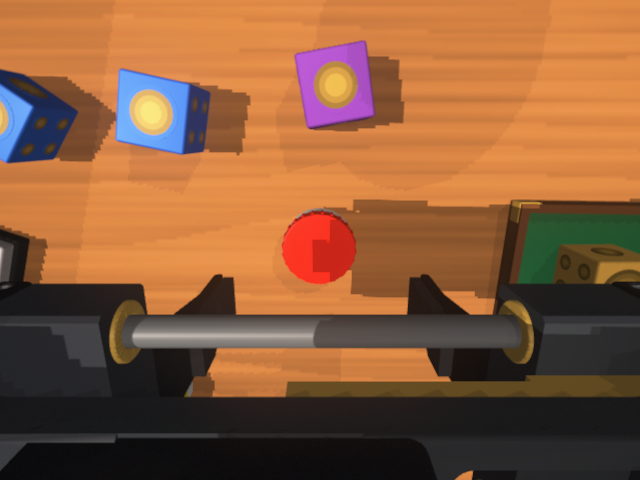

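The wrist view measures the red lid at (427,119) mm, 50 mm across, seen at (319,246). I'll grip it at x about 0.4285.

Emit:
{"method": "servo_tool", "body": {
  "targets": [
    [-0.05,0,-0.6,0,85],
    [-0.05,0,-1.4,0,85],
    [-0.05,0,-2.2,0,85],
    [-0.05,0,-2.65,0,85],
    [-0.05,0,-2.77,0,80]
  ]
}}

```text
time_s: 20.93
tcp_pos: [0.4272, 0.1163, 0.0265]
ee_rot: [[-1.0, -0.007, -0.004], [-0.007, 1.0, -0.003], [0.004, -0.003, -1.0]]
wrist_force: [-0.9, -0.1, 0.6]
gripper_width: 0.951
gripper_force: 0.0
```

Emit:
{"method": "servo_tool", "body": {
  "targets": [
    [0,0,0,0,40],
    [0,0,0,0,40],
    [0,0,0,0,40],
    [0,0,0,0,40],
    [0,0,0,0,40]
  ]
}}

```text
time_s: 21.35
tcp_pos: [0.4289, 0.1184, 0.0295]
ee_rot: [[-1.0, -0.006, 0.002], [-0.006, 1.0, 0.001], [-0.002, 0.001, -1.0]]
wrist_force: [0.2, 0.3, 0.3]
gripper_width: 0.628
gripper_force: 0.0
```

Emit:
{"method": "servo_tool", "body": {
  "targets": [
    [0,0,0,0,40],
    [0,0,0,0,40],
    [0,0,0,0,40],
    [0,0,0.2,0,40],
    [0,0,0.5,0,40]
  ]
}}

```text
time_s: 21.77
tcp_pos: [0.4276, 0.1177, 0.0433]
ee_rot: [[-1.0, -0.006, -0.002], [-0.006, 1.0, -0.001], [0.002, -0.001, -1.0]]
wrist_force: [-0.4, -0.1, -0.7]
gripper_width: 0.561
gripper_force: 30.0
```

Emit:
{"method": "servo_tool", "body": {
  "targets": [
    [0,0,0.7,0,40],
    [0,-0.5,1.5,0,40],
    [-0.1,-1.4,2.1,0,40],
    [-0.2,-2.5,2.2,0,40],
    [-0.25,-3.7,2.2,0,40]
  ]
}}

```text
time_s: 22.18
tcp_pos: [0.4213, 0.0069, 0.1114]
ee_rot: [[-1.0, -0.008, 0.004], [-0.008, 1.0, 0.002], [-0.004, 0.002, -1.0]]
wrist_force: [0.6, 0.2, -1.0]
gripper_width: 0.559
gripper_force: 30.0
```

Emit:
{"method": "servo_tool", "body": {
  "targets": [
    [-0.08,-1.22,0,0,40],
    [-0.16,-2.44,0,0,40],
    [-0.24,-3.66,0,0,40],
    [-0.32,-4.88,0,0,40],
    [-0.4,-6.1,0,0,40]
  ]
}}

```text
time_s: 22.6
tcp_pos: [0.4081, -0.1775, 0.1098]
ee_rot: [[-1.0, -0.006, -0.0], [-0.006, 1.0, 0.0], [0.0, 0.0, -1.0]]
wrist_force: [1.5, 0.2, -1.0]
gripper_width: 0.564
gripper_force: 30.0
```

Emit:
{"method": "servo_tool", "body": {
  "targets": [
    [-0.08,-1.15,0,0,40],
    [-0.16,-2.2,0,0,40],
    [-0.22,-3.1,0,0,40],
    [-0.26,-3.7,-0.1,0,40],
    [-0.29,-3.94,-0.4,0,40]
  ]
}}

```text
time_s: 23.02
tcp_pos: [0.4006, -0.2965, 0.0983]
ee_rot: [[-1.0, -0.003, 0.003], [-0.003, 1.0, -0.001], [-0.003, -0.001, -1.0]]
wrist_force: [0.4, -0.5, -1.4]
gripper_width: 0.563
gripper_force: 30.0
```

Emit:
{"method": "servo_tool", "body": {
  "targets": [
    [0,0,-0.4,0,40],
    [0,0,-0.9,0,40],
    [0,0,-1.4,0,40],
    [0,0,-1.7,0,40],
    [0,0,-1.85,0,40]
  ]
}}

```text
time_s: 23.43
tcp_pos: [0.399, -0.2932, 0.0406]
ee_rot: [[-1.0, -0.006, -0.003], [-0.006, 1.0, 0.001], [0.003, 0.001, -1.0]]
wrist_force: [-0.3, -0.3, 0.1]
gripper_width: 0.564
gripper_force: 30.0
```

Run:
```python
from station import r
from h import *
for i in range(2):c=r.capture("wrist")
s=r.sense(); print(s["tcp_pos"].round(4),s["gripper_width"],s["wrist_force"].round(1))
cv2.imwrite("pics/w11.png",c["pixels"][:,:,::-1])
```

```text
[ 0.3997 -0.2936  0.0414] 0.5661250735744613 [ 0.  -0.3 -0.6]
```

View pics/w11.png

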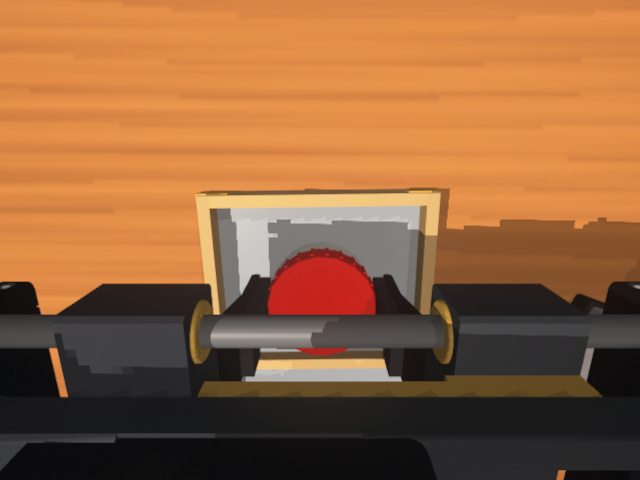

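The red tin at (322,300) is centred in the near well with the fingers inside the walls. I'll lower, release and clear off.

Emit:
{"method": "servo_tool", "body": {
  "targets": [
    [0,0,-0.12,0,40],
    [0,0,-0.24,0,40],
    [0,0,-0.31,0,40],
    [0,0,-0.31,0,40],
    [0,0,-0.31,0,55]
  ]
}}

```text
time_s: 23.95
tcp_pos: [0.4005, -0.2942, 0.0333]
ee_rot: [[-1.0, -0.006, 0.001], [-0.006, 1.0, -0.0], [-0.001, -0.0, -1.0]]
wrist_force: [-0.6, -0.3, -0.5]
gripper_width: 0.593
gripper_force: 0.0
```

Emit:
{"method": "servo_tool", "body": {
  "targets": [
    [0,0,0,0,62],
    [0,0,0,0,62],
    [0,0,0,0,62],
    [0,0,0.5,0,62],
    [0,0,1.3,0,66]
  ]
}}

```text
time_s: 24.37
tcp_pos: [0.3983, -0.2934, 0.0702]
ee_rot: [[-1.0, -0.005, -0.006], [-0.005, 1.0, 0.002], [0.006, 0.002, -1.0]]
wrist_force: [0.4, -0.6, -0.3]
gripper_width: 0.735
gripper_force: 0.0
```

Emit:
{"method": "servo_tool", "body": {
  "targets": [
    [0,0,1.0,0,66],
    [0,-0.4,2.2,0,80],
    [0,-1.2,3.4,0,80],
    [-0.2,-2.3,4.0,0,80],
    [-0.5,-3.5,4.2,0,80]
  ]
}}

```text
time_s: 24.78
tcp_pos: [0.3873, -0.401, 0.203]
ee_rot: [[-1.0, -0.009, 0.008], [-0.009, 1.0, -0.006], [-0.008, -0.006, -1.0]]
wrist_force: [1.6, -0.5, 0.8]
gripper_width: 0.904
gripper_force: 0.0
```

Emit:
{"method": "servo_tool", "body": {
  "targets": [
    [-0.3,-1.1,0,0,80],
    [-0.7,-2.2,0,0,80],
    [-1.1,-3.2,0,0,80],
    [-1.4,-4.0,0,0,80],
    [-1.5,-4.3,0,0,80]
  ]
}}

```text
time_s: 25.2
tcp_pos: [0.3384, -0.5308, 0.1971]
ee_rot: [[-1.0, -0.003, -0.001], [-0.003, 1.0, -0.0], [0.001, -0.0, -1.0]]
wrist_force: [0.4, 0.3, -0.1]
gripper_width: 0.918
gripper_force: 0.0
```

Run:
```python
from station import r
from h import *
c=r.capture("scene");t=r.capture("top")["pixels"][100:340,110:510]
cv2.imwrite("pics/end.png",np.vstack([cv2.resize(c["pixels"][100:480,60:500],(440,320)),cv2.resize(t,(440,264))])[:,:,::-1])
s=r.sense(); print(s["tcp_pos"].round(4),s["time_s"])
```

```text
[ 0.3392 -0.5291  0.197 ] 25.3
```

View pics/end.png

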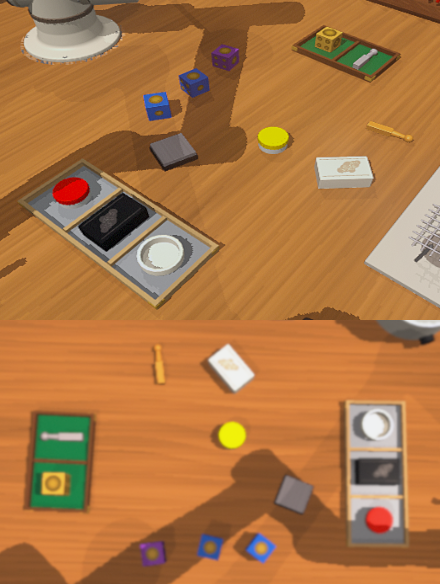

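The picture shows all five things lying flat, one to each well: dish, charcoal and red tin at (375,425), (377,472) and (379,518), punch and brass at (62,436) and (54,484). The white block, yellow tin and wooden punch are where they were. I'll hand in.

```bash
python3 -c "
from station import r
print(r.finish_job())"
```

```text
the job is handed in; nothing more can be done
None
```

Both kits are made up and the job was handed in at about 25 s; the last pictures show all five things lying flat in their wells and the white block, yellow tin and wooden punch where they were, though the hand-in returned no verdict.

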